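Lock the shelf foot with its pin

TASK

Take the locking pin from its rest and lock the shelf foot with it: slide the rod into the foot's wide mouth, feel along the hidden sprung plate inside for the slot, and push the pin gently fully home until its collar meets the ledge. Let go and leave the pin lying level in the slot; never press the pin hard against the foot and leave the carton, cartridge and tin alone.

Things in the scene. Friction and masses are not known exactly. Their poses are not given: they have to be found in the camera images.
- rail: Grey steel shelf foot, fixed, 300 wide x 150 deep x 80 mm high; rear posts to 150 mm and, from 78 mm behind the front, stock trays to 108 mm over the table. Origin: middle of the lower front edge of its mouth, on the ledge, 44 mm over the table. x points level into the mouth, y left along the front, z up. Harmed by more than 20 N from the pin.
- mouth (a point): Centre of the foot's mouth opening, 12 mm above the ledge; axes as the foot's. The mouth is 120 mm wide and 24 mm high (30 inside), roofed over, with a flat level ledge as its floor that runs on under the plate inside. Pin home: collar against the ledge's front edge, tip 80 mm inside this opening, rod lying on the ledge (axis 6 mm above it).
- plate (a point): Nominal centre of the front of the dark upright plate that closes the mouth 40 mm inside, 15 mm above the ledge; fixed in the foot, NOT the slot. The plate is 20 mm thick, on springs: gives straight back up to 15 mm, with about 1.2 N at first touch, 0.4 N more per mm, 7 N at its stop.
- plate_top (a point): Centre of the plate's upper front edge. The plate's only opening is a slot 15 mm wide, 16 mm high, straight through, open down to the ledge, hidden from above. Its middle lies anywhere from 40 mm left to 40 mm right of this point and is not measured. When the rod's tip slides over the slot, the plate springs forward round it. Behind is free space.
- pin_grip (a point): Centre of the locking pin's handle, on its axis; x along the axis to the tip. Handle: grey square plastic bar 80 x 24 x 24 mm; then a steel collar 32 dia x 6 (front face 46 mm ahead of this point); then a steel rod 12 dia ending 126 mm ahead in a 4 mm taper to 7 dia. About 0.12 kg, balanced some 55 mm ahead. It lies level in its rest, axis 50 mm above the table.
- pin_tip (a point): Middle of the rod's end, 126 mm ahead of the handle's centre on the axis; x as for the handle.
- rest: Black rest, fixed; base 170 x 60 x 8 mm and two notched posts 12 mm thick that carry the pin 33 mm behind and 96 mm ahead of the handle's centre, tops 48 and 54 mm above the table. Between them the handle is free at the sides and below. Origin on the table below the handle's centre; x along the pin to its tip. Lift the pin 20 mm straight up to clear it.
- carton_center (a point): Centre of a brown carton, 130 x 100 x 50 mm, loose on the table; leave it alone.
- cartridge_center (a point): Centre of the barrel of a standing white sealant cartridge, 48 dia, barrel 170 mm high with a nozzle to 225 mm, loose; leave it alone.
- tin_center (a point): Centre of a standing tin, 76 dia x 100 mm high, loose; leave it alone.
Not all that is in view belongs to the job. Of the things that look like the part that bears pin_grip, the smallest one is meant.

How it is judged (in metres and radians):
On the way, in this order (a step that is already met when the one before it is completed fails the run):
1. the pin is taken out of its rest (its handle's centre more than 10 cm from where it lay) (distance of pin_grip from where it was at the start of the episode above 0.1 m), for 0.1 s.
2. the rod's tip is in the slot (more than 60 mm inside the mouth) (x of pin_tip in the frame of rail above 0.06 m and y of pin_tip in the frame of rail between -0.055 and 0.055 m and z of pin_tip in the frame of rail between 0 and 0.014 m), for 0.1 s.
At the end, for the whole second after the job is handed in: The pin rests in the slot with its tip 76 to 84 mm inside the mouth (80 = collar against the ledge), within 55 mm of the mouth's middle and 2 to 12 mm above the ledge, its axis within 0.15 rad of the foot's x, at rest and released (x of pin_tip in the frame of rail between 0.076 and 0.084 m and y of pin_tip in the frame of rail between -0.055 and 0.055 m and z of pin_tip in the frame of rail between 0.002 and 0.012 m and angle between the x axis of pin_grip and the x axis of rail, either way round below 0.15 rad and linear speed of pin below 0.02 m/s); the robot touches nothing.
It fails at once if the pin is pressed against the shelf foot (plate included) with more than 20 N (contact force between pin and rail above 20 N).
It fails at once if the carton is moved by more than 20 mm (distance of carton_center from where it was at the start of the episode above 0.02 m).
It fails at once if the cartridge is moved by more than 20 mm (distance of cartridge_center from where it was at the start of the episode above 0.02 m).
It fails at once if the tin is moved by more than 20 mm (distance of tin_center from where it was at the start of the episode above 0.02 m).
It also fails if it takes over 64 s, if anything falls off the work surface, if the arm or the gripper's body presses on something with over 40 N, if the wrist force passes 120 N, or if a joint passes its speed limit or range.

ROBOT

A 6-joint arm with a two-finger parallel gripper is mounted at the origin on the work surface. World frame = base frame: x ahead of the robot, y to its left, z up, the work surface at z = 0. Lengths are in m, angles in degrees, forces in N, time in s.
With the tool pointing down it reaches from about 0.3 to 0.85 m from the base axis. Payload 4.2 kg.
Tool frame: the origin (TCP) lies on the centre line of the jaws, within the pads' length; the fingertips stand 14 mm ahead of it and the grasp point (between the pads) lies 5 mm behind it; z points along the fingers, y is the direction in which the jaws open and shut (so a half turn about z gives the same grasp; the last joint's range is limited). The gripper opens to 91 mm and grips with 3 to 60 N. Pads are 32 mm wide; open, the fingers measure 118 mm over their backs; the gripper's body (76 mm by 178 mm) begins 60 mm behind the grasp point.
Start: joints at [73.224, 18.312, 89.639, -0, 72.044, -1.146], TCP at [0.155, 0.554, 0.228] pointing down, gripper open.
Joint ranges: [-177.97, 177.97], [-48.28, 115.42], [12.27, 149.76], [-77.06, 257.06], [2.81, 150.46], [-146.56, 146.56]. Speed limits (degrees/s): [147.25, 147.25, 180, 180, 180, 180].

INTERFACE

Orientations are given as [roll, pitch, yaw] about the fixed x, y, z axes, in that order (R = Rz(yaw) Ry(pitch) Rx(roll)).
In Python, from plant import * gives the robot as it stands.
- The arm moves only by the shell command python3 -m inch 'ROWS' [FORCE]. ROWS is text: rows parted by semicolons, each of 5 numbers parted by spaces: the shift along the tool's x, y, z each as a share of 0.5 m, from -1 to 1, then the turn about the tool's z as a share of 90 degrees, from -1 to 1, then the gripper's target within -1 to 1 (fully open at 1, half-way at 0, shut at -1). A call has 1 to 8 rows; each row is the pose to reach, as a shift and turn from the pose commanded when the call began, along the tool's axes at that moment; what a row does not reach only later rows make up. A row lasts 1/12 s, in which the tool goes at most 41.7 mm and 7.16 degrees, less where a joint would pass 70% of its speed; a pose out of reach is approached as far as the arm can. A call with a number of a shift or a turn outside -1 to 1 is refused whole. A call with a gripper value outside its range is refused whole. The fingers move at their own pace and stop on an object; FORCE is the grip in N (left out, the last holds). Time passes only in rows, so rows that repeat a pose let the fingers close. It gives the time, the measured TCP pose, the force and the opening at its end, in the units of the state.
- sense(): the state, without advancing time (a new reading comes with each control period).
- read_camera(name): name is "scene" or "top"; returns (picture, depth): 400x640x3 uint8, blue, green, red; 400x640 float32, m along the optical axis (not along the pixel's ray), 0 where there is no reading.
- calibration(name): a dict with "camera_matrix" (3x3 intrinsics, pixels), "R" (3x3) and "t" (3): a world point X has camera coordinates R X + t. Camera axes: x right, y down, z forward; pixel columns grow to the right and rows downward; lengths in m; the calibration is good to about 2 mm. A picture is of the moment at which its call begins. calibration takes no time and is no camera call.
- hand_in(): hands the job in, once; it reports no verdict.
The state is a dict: "time": time; "qpos": joint angles; "joint_vel": joint speeds; "effort": joint torques, N m; "tool_pos": TCP position; "tool_rot": TCP orientation; "ft_force": force on the tool from outside, world axes, zero at the start; "moment": the same for the moment, N m; "grip_width": finger opening in m.
Only numpy, scipy, OpenCV 4.12 (cv2) and the standard library are available. Lean on these libraries where they do the work, as an engineer would, in place of code of your own. Each camera call takes 0.05 s, during which the arm holds its last target.

## Working session

There is one attempt and no reset: what is moved stays moved. The work goes in short steps, Python scripts to look and compute and a shell command to move; the robot and the scene stay as the last step left them, time stands still between calls to the robot, and variables do not carry over. Pictures are saved under pics/ and viewed, and the job is handed in when it is done.

```bash
ls; mkdir -p pics; python3 - <<'E'
from plant import *
import cv2,numpy as np
s=sense();print(s)
for n in("scene","top"):
    p,d=read_camera(n);cv2.imwrite(f"pics/{n}0.png",p);np.savez(f"pics/{n}0.npz",p=p,d=d);c=calibration(n);print(n,c)
E
```

```text
pics
{'time': 0.0, 'qpos': array([ 7.32241359e+01,  1.83498394e+01,  8.97087478e+01, -1.89190236e-03,
        7.20446800e+01, -1.14462396e+00]), 'joint_vel': array([-0.13617856,  0.03087283,  0.00486333, -0.02241022,  0.08598873,
       -0.08390931]), 'effort': array([-8.50916513e-05, -4.12462485e+01, -2.31968522e+01,  7.28584989e-02,
        4.57748270e-02, -1.25046563e-04]), 'tool_pos': array([0.15478054, 0.55324805, 0.22712247]), 'tool_rot': array([-1.79896717e+02, -2.64530862e-04,  1.64369344e+02]), 'ft_force': array([-0.1169167 , -0.36680129,  0.20654076]), 'moment': array([0.00308305, 0.0472636 , 0.02329377]), 'grip_width': 0.09155740119867545}
scene {'camera_matrix': array([[388.10916841,   0.        , 328.68460741],
       [  0.        , 388.10916841, 200.94356388],
       [  0.        ,   0.        ,   1.        ]]), 'R': array([[ 0.1846275 ,  0.98278017,  0.00747085],
       [ 0.80368627, -0.14659846, -0.57671247],
       [-0.56568637,  0.1124812 , -0.81691304]]), 't': array([-0.15460508, -0.3607956 ,  1.35663188])}
top {'camera_matrix': array([[401.6697528 ,   0.        , 317.75543848],
       [  0.        , 401.6697528 , 200.59338741],
       [  0.        ,   0.        ,   1.        ]]), 'R': array([[-0.02171884, -0.99975482,  0.00431133],
       [-0.99478751,  0.02118079, -0.09974556],
       [ 0.09962978, -0.00645521, -0.99500364]]), 't': array([0.07882107, 0.52595675, 1.18706517])}
```

View pics/scene0.png

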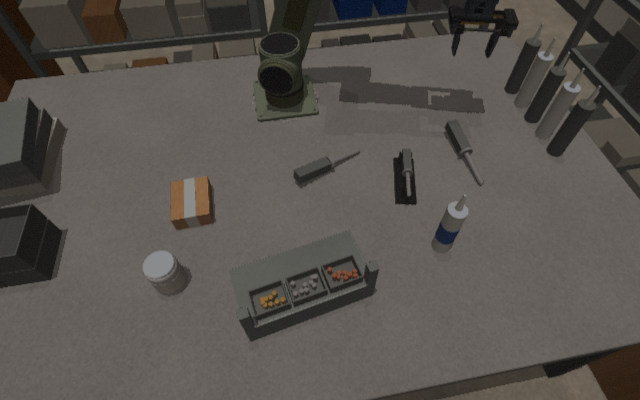

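View pics/top0.png

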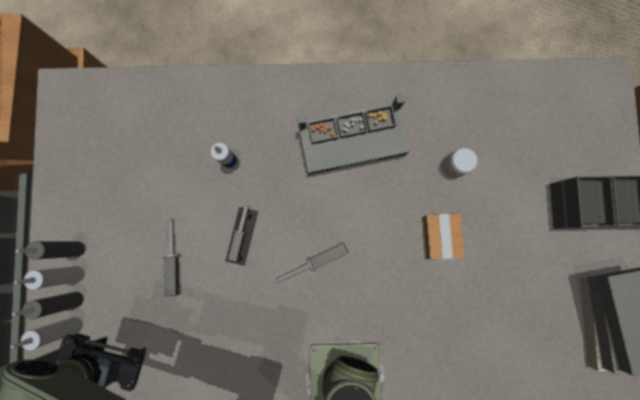

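```bash
cat > h.py <<'E'
import numpy as np,cv2
from plant import *
def ray(n,uv,z):
    c=calibration(n);K,R,t=c["camera_matrix"],c["R"],c["t"]
    d=R.T@np.linalg.solve(K,[uv[0],uv[1],1.]);o=-R.T@t
    return o+d*(z-o[2])/d[2]
def pt(n,uv,d):
    c=calibration(n);K,R,t=c["camera_matrix"],c["R"],c["t"]
    return R.T@(np.linalg.solve(K,[uv[0],uv[1],1.])*d-t)
def pix(n,X):
    c=calibration(n);q=c["camera_matrix"]@(c["R"]@np.array(X)+c["t"]);return q[:2]/q[2]
def cloud(n,d):
    c=calibration(n);K,R,t=c["camera_matrix"],c["R"],c["t"]
    v,u=np.mgrid[:400,:640];k=np.stack([(u-K[0,2])/K[0,0]*d,(v-K[1,2])/K[1,1]*d,d],-1)
    return (k-t)@R
E
python3 - <<'E'
from h import *
T=np.load("pics/top0.npz");S=np.load("pics/scene0.npz")
a=cv2.resize(T['p'][190:310,150:360],None,fx=3.8,fy=3.8,interpolation=2)[:300*2]
cv2.imwrite("pics/c1.png",a[:, :798])
cv2.imwrite("pics/c2.png",cv2.resize(T['p'][85:185,285:425],None,fx=5.6,fy=5.6,interpolation=2))
cv2.imwrite("pics/c3.png",cv2.resize(S['p'][110:220,290:500],None,fx=3.8,fy=3.8,interpolation=2))
for n,Z in(("top",T),("scene",S)):
    P=cloud(n,Z['d']);np.save(f"pics/{n}P.npy",P)
P=np.load("pics/topP.npy")
for uv in[(170,275),(172,230),(238,245),(244,220),(328,257),(290,275),(355,155),(350,125),(240,262),(255,215)]:
    print(uv,P[uv[1],uv[0]].round(3))
E
```

```text
(170, 275) [0.317 0.502 0.049]
(172, 230) [0.449 0.511 0.012]
(238, 245) [0.4   0.301 0.062]
(244, 220) [0.472 0.286 0.051]
(328, 257) [0.359 0.041 0.047]
(290, 275) [0.307 0.155 0.02 ]
(355, 155) [ 0.654 -0.044  0.079]
(350, 125) [ 0.743 -0.032  0.082]
(240, 262) [0.348 0.306 0.007]
(255, 215) [0.489 0.26  0.009]
```

View pics/c1.png

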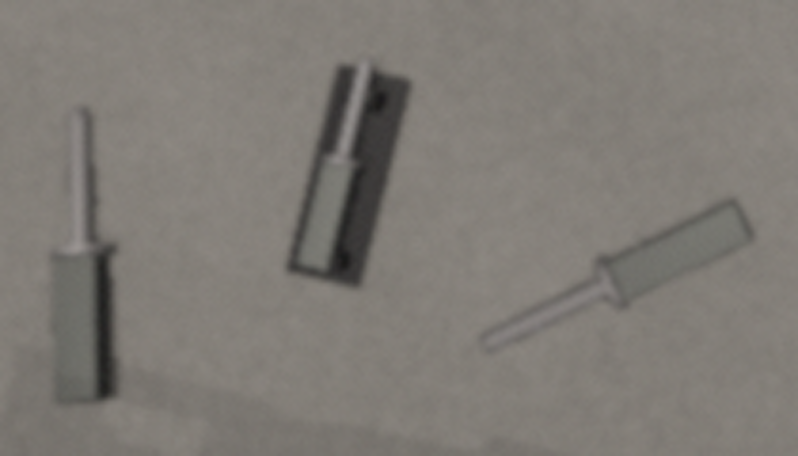

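View pics/c2.png

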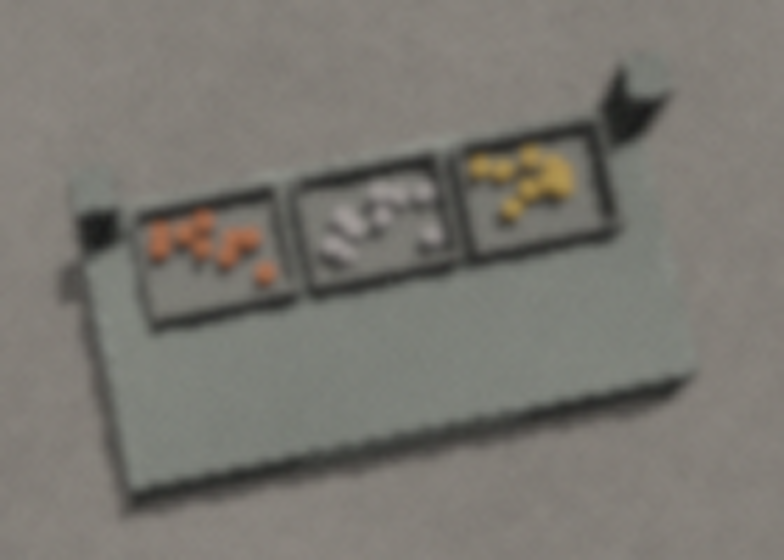

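View pics/c3.png

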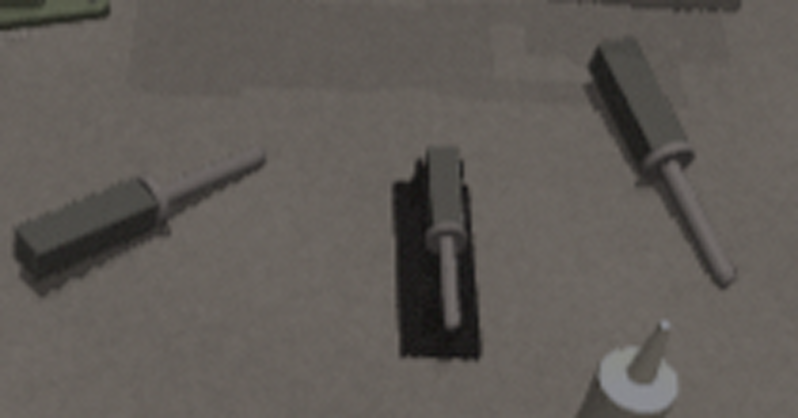

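```bash
python3 - <<'E'
from h import *
for n in("top","scene"):
    P=np.load(f"pics/{n}P.npy");D=np.load(f"pics/{n}0.npz")['d']
    ok=D>0
    # pin: region x .33-.52,y .24-.34
    r=ok&(P[...,0]>.33)&(P[...,0]<.56)&(P[...,1]>.23)&(P[...,1]<.36)
    h=P[r&(P[...,2]>.056)&(P[...,2]<.075)]; 
    m=P[r&(P[...,2]>.044)&(P[...,2]<.075)]
    b=P[r&(P[...,2]>.003)&(P[...,2]<.013)]
    for nm,q in(("handle",h),("pin",m)):
        (c,s,a)=cv2.minAreaRect(q[:,:2].astype(np.float32)*1000);v=cv2.fitLine(q[:,:2].astype(np.float32),cv2.DIST_L2,0,.001,.001).ravel()
        print(n,nm,len(q),np.round(c,1),np.round(s,1),round(a,1),"line ang",np.degrees(np.arctan2(v[1],v[0])).round(2),v[2:].round(4),"z",np.median(q[:,2]).round(4))
    f=P[ok&(P[...,0]>.5)&(abs(P[...,1]+.03)<.22)&(P[...,2]>.073)&(P[...,2]<.088)]
    (c,s,a)=cv2.minAreaRect(f[:,:2].astype(np.float32)*1000);print(n,"foot",len(f),np.round(c,1),np.round(s,1),a,cv2.boxPoints((c,s,a)).round(1).tolist())
E
```

```text
top handle 297 [435.4 301.4] [ 28.1 161.1] 77.7 line ang -13.59 [0.4104 0.3068] z 0.0619
top pin 424 [437.2 300.5] [ 35.2 165.1] 76.0 line ang -14.21 [0.4237 0.3025] z 0.0598
top foot 4034 [709.2 -40.7] [151.6 304.5] 10.681341171264648 [[606.5, 94.9000015258789], [662.9000244140625, -204.39999389648438], [811.9000244140625, -176.3000030517578], [755.5, 123.0]]
scene handle 258 [437.2 299.7] [ 27.9 166.3] 73.9 line ang -14.12 [0.4168 0.3049] z 0.0621
scene pin 389 [437.8 301.3] [ 34.6 167.6] 76.7 line ang -14.27 [0.4316 0.3005] z 0.0595
scene foot 5922 [709.2 -40.4] [152.7 303.9] 10.641988754272461 [[606.0999755859375, 94.9000015258789], [662.2000122070312, -203.8000030517578], [812.2999877929688, -175.60000610351562], [756.2000122070312, 123.0999984741211]]
```

Candidates (top view): left one lying loose at (170,260), middle one at (315,262), and the one in the black rest at (241,233). The one in the rest is clearly the smallest and lies level in the rest, so that is the pin. The crop confirms it. Foot front mid ≈ (0.634,-0.055), yaw 10.65°.

```bash
cat >> h.py <<'E'
from scipy.spatial.transform import Rotation as Ro
def go(x,y,z,yaw):
    s=sense();R=Ro.from_euler('xyz',s['tool_rot'],degrees=True).as_matrix()
    d=R.T@(np.array([x,y,z])-s['tool_pos'])
    t=-((yaw-s['tool_rot'][2]+180)%360-180)
    print("mm",(d*1000).round(1),"turn",round(t,2),"ROW",(d/.5).round(4),round(t/90,4), "rows>=",np.ceil(np.linalg.norm(d)/.0417))
FY=np.radians(10.65);FO=np.array([.6345,-.0546])
FX=np.array([np.cos(FY),np.sin(FY)]);FL=np.array([-np.sin(FY),np.cos(FY)])
def foot(p):
    q=np.array(p[:2])-FO;return np.array([q@FX,q@FL,p[2]-.044])*1000
E
python3 -c "
from h import *
go(.404,.308,.13,166)"
```

```text
mm [-306.1 -169.    97.5] turn -1.63 ROW [-0.6122 -0.3379  0.1949] -0.0181 rows>= 9.0
```

```bash
python3 -m inch '-0.612 -0.338 0.195 -0.018 1;-0.612 -0.338 0.195 -0.018 1;-0.612 -0.338 0.195 -0.018 1;-0.612 -0.338 0.195 -0.018 1;-0.612 -0.338 0.195 -0.018 1;-0.612 -0.338 0.195 -0.018 1;-0.612 -0.338 0.195 -0.018 1;-0.612 -0.338 0.195 -0.018 1' 25; python3 -m inch '0 0 0 0 1;0 0 0 0 1'; python3 - <<'E'
from h import *
go(.404,.308,.13,166)
E
```

```text
time: 0.77
tool_pos: [0.3846, 0.3268, 0.1378]
tool_rot: [-180.0, -0.0, 166.0]
ft_force: [1.1, 0.4, -0.4]
grip_width: 0.0912
time: 0.93
tool_pos: [0.3845, 0.3267, 0.1375]
tool_rot: [-179.9, -0.1, 165.7]
ft_force: [-0.2, -0.3, 0.4]
grip_width: 0.091
mm [-23.6 -13.3   7.5] turn -0.26 ROW [-0.0471 -0.0267  0.015 ] -0.0029 rows>= 1.0
```

```bash
python3 -m inch '-0.047 -0.027 0.015 -0.003 1;-0.047 -0.027 0.015 -0.003 1;-0.047 -0.027 0.015 -0.003 1;-0.047 -0.027 0.015 -0.003 1'; python3 - <<'E'
from h import *
for n in("scene","top"):
    p,d=read_camera(n);c=p[110:230,330:490] if n=="scene" else p[190:300,170:320]
    cv2.imwrite(f"pics/{n}1.png",cv2.resize(c,None,fx=5,fy=5,interpolation=2))
go(.404,.308,.045,166)
E
```

```text
time: 1.27
tool_pos: [0.4026, 0.3108, 0.1312]
tool_rot: [180.0, -0.0, 166.3]
ft_force: [0.7, -0.9, -0.8]
grip_width: 0.091
mm [-2.1 -2.5 86.3] turn 0.35 ROW [-0.0041 -0.005   0.1725] 0.0039 rows>= 3.0
```

View pics/scene1.png

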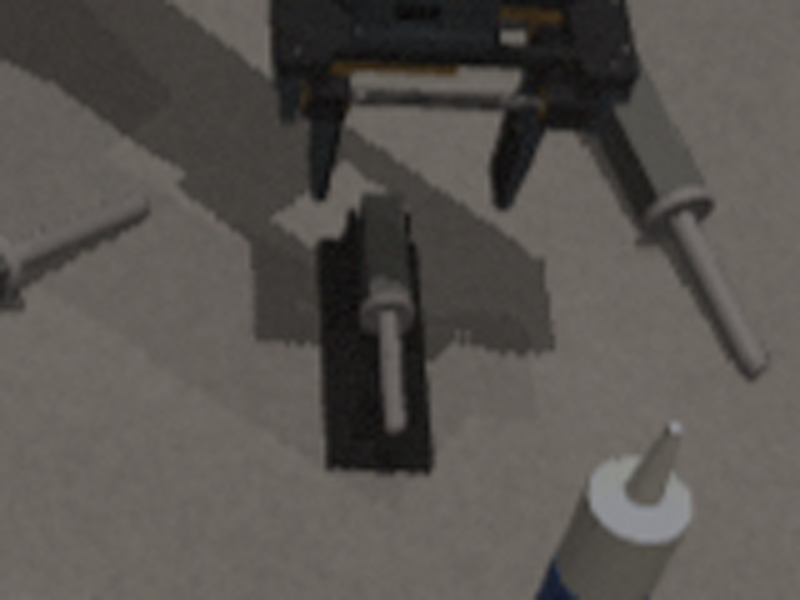

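View pics/top1.png

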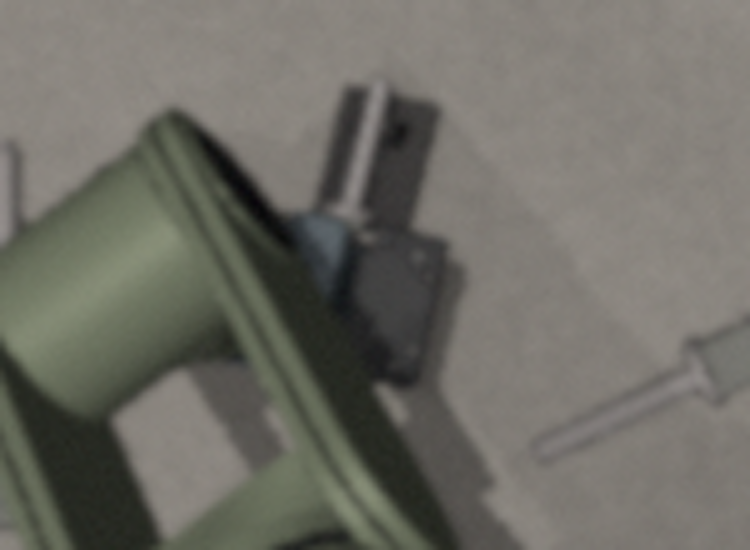

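The scene crop shows the open jaws above the handle (about (385,230) in the crop), and the fingers straddle it. Descending.

```bash
python3 -m inch '-0.004 -0.004 0.06 0.003 1;-0.004 -0.004 0.12 0.003 1;-0.004 -0.004 0.15 0.003 1;-0.004 -0.004 0.172 0.003 1;-0.004 -0.004 0.172 0.003 1;-0.004 -0.004 0.172 0.003 1'; python3 - <<'E'
from h import *
go(.404,.308,.045,166);s=sense();print(s['tool_pos'],s['ft_force'])
E
```

```text
time: 1.87
tool_pos: [0.4042, 0.3079, 0.0449]
tool_rot: [-180.0, -0.0, 166.1]
ft_force: [-0.5, 0.2, 0.3]
grip_width: 0.0912
mm [ 0.2  0.  -0.1] turn 0.06 ROW [ 0.0005  0.     -0.0002] 0.0006 rows>= 1.0
[0.40423443 0.30792978 0.04488391] [-0.50385486  0.203627    0.25349933]
```

```bash
python3 -m inch '0 0 0 0 -1;0 0 0 0 -1;0 0 0 0 -1;0 0 0 0 -1;0 0 0 0 -1;0 0 0 0 -1;0 0 0 0 -1;0 0 0 0 -1' 25;  python3 -m inch '0 0 0 0 -1;0 0 0 0 -1;0 0 0 0 -1'
```

```text
time: 2.53
tool_pos: [0.4048, 0.3073, 0.0449]
tool_rot: [180.0, 0.0, 166.0]
ft_force: [0.6, 0.0, -1.2]
grip_width: 0.0408
time: 2.78
tool_pos: [0.4048, 0.3073, 0.0449]
tool_rot: [180.0, -0.0, 166.0]
ft_force: [-0.4, 0.7, -0.6]
grip_width: 0.0237
```

```bash
python3 -m inch '0 0 0 0 -1;0 0 0 0 -1;0 0 -0.02 0 -1;0 0 -0.04 0 -1;0 0 -0.06 0 -1;0 0 -0.08 0 -1;0 0 -0.1 0 -1;0 0 -0.12 0 -1' 30;  python3 -m inch '0 0 -0.04 0 -1;0 0 -0.08 0 -1;0 0 -0.08 0 -1;0 0 -0.08 0 -1'; python3 - <<'E'
from h import *
for n in("scene","top"):
    p,d=read_camera(n);np.savez(f"pics/{n}2.npz",p=p,d=d);c=p[90:230,330:490] if n=="scene" else p[190:300,170:320]
    cv2.imwrite(f"pics/{n}2.png",cv2.resize(c,None,fx=4.2,fy=4.2,interpolation=2))
print(sense())
E
```

```text
time: 3.45
tool_pos: [0.4049, 0.3074, 0.1064]
tool_rot: [180.0, 0.0, 166.0]
ft_force: [0.9, 0.3, -0.8]
grip_width: 0.0237
time: 3.78
tool_pos: [0.4053, 0.3077, 0.1461]
tool_rot: [179.9, 0.1, 166.0]
ft_force: [-0.2, -1.0, -1.3]
grip_width: 0.0241
{'time': 3.8833, 'qpos': array([ 3.59129414e+01,  1.64250411e+01,  1.05529324e+02,  5.87331183e-03,
        5.81342064e+01, -4.00804495e+01]), 'joint_vel': array([-0.02139522,  0.7015197 ,  0.53621803,  0.03401698,  0.01373832,
       -0.05753986]), 'effort': array([ 1.07904463e-03, -3.79328620e+01, -2.12676287e+01, -3.54558128e-03,
        1.12088738e-02, -3.15828338e-04]), 'tool_pos': array([0.4041177 , 0.30690526, 0.14421127]), 'tool_rot': array([-1.79935439e+02, -6.08409843e-02,  1.65990252e+02]), 'ft_force': array([-0.57135996,  0.27325563, -1.41294379]), 'moment': array([-0.01918296,  0.06298632,  0.0359077 ]), 'grip_width': 0.023618427064163526}
```

View pics/scene2.png

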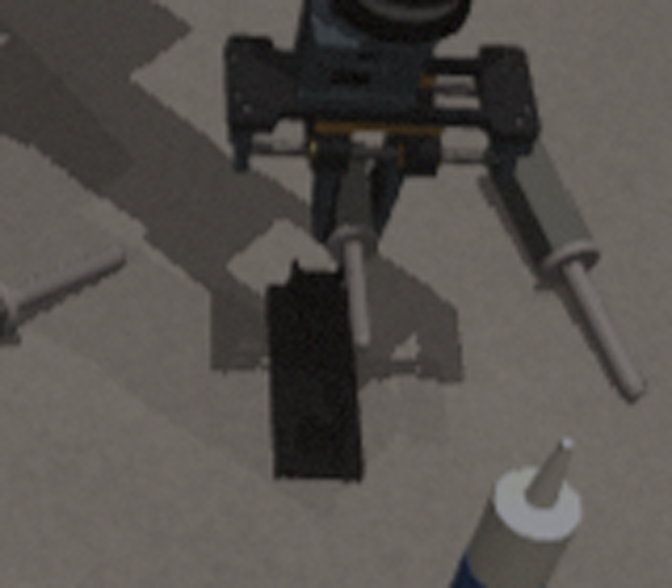

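The pin is lifted clear of the rest, with the rod at crop (355,290). Next: its level and where its tip really is.

```bash
python3 - <<'E'
from h import *
a=np.radians(-14);ex=np.array([np.cos(a),np.sin(a)]);ey=np.array([-ex[1],ex[0]])
s=sense()['tool_pos']
for n in("top","scene"):
    d=np.load(f"pics/{n}2.npz")['d'];P=cloud(n,d)[d>0]
    q=(P[:,:2]-s[:2])@np.stack([ex,ey],1);z=P[:,2]
    k=(q[:,0]>40)*0+(q[:,0]>.045)&(q[:,0]<.14)&(abs(q[:,1])<.02)&(z>.12)&(z<.19)
    A=q[k];Z=z[k]
    for lo in np.arange(.045,.135,.01):
        m=(A[:,0]>=lo)&(A[:,0]<lo+.01)
        if m.sum()>1: print(n,round(lo+.005,3),m.sum(),"y",(1e3*A[m,1].mean()).round(1),"zmax",np.percentile(Z[m],85).round(4))
    print("max x",np.percentile(A[:,0],99) if len(A) else None)
E
```

```text
max x 0.9154657878383189
max x -0.8632288120610185
```

```bash
python3 - <<'E'
from h import *
a=np.radians(-14);ex=np.array([np.cos(a),np.sin(a)]);ey=np.array([-ex[1],ex[0]])
s=sense()['tool_pos']
for n in("top","scene"):
    d=np.load(f"pics/{n}2.npz")['d'];P=cloud(n,d)[d>0]
    q=(P[:,:2]-s[:2])@np.stack([ex,ey],1);z=P[:,2]
    k=(q[:,0]>.02)&(q[:,0]<.15)&(abs(q[:,1])<.02)&(z>.11)&(z<.19)
    A=q[k];Z=z[k];print(n,len(A))
    for lo in np.arange(.02,.135,.01):
        m=(A[:,0]>=lo)&(A[:,0]<lo+.01)
        if m.sum()>1: print(n,round(lo+.005,3),m.sum(),"y",(1e3*A[m,1].mean()).round(1),"z85",np.percentile(Z[m],85).round(4))
    print("max x",A[:,0].max())
E
python3 -c "
from h import *
# pre-entry: tip 30 mm before mouth, y=0 ; tcp ~118 behind tip
for x,y in((-.030,0),):
  p=FO+FX*(x-.118)+FL*y; print(p); go(p[0],p[1],.10,190.65)"
```

```text
top 145
top 0.035 14 y 4.9 z85 0.1643
top 0.045 16 y -0.6 z85 0.1586
top 0.055 18 y 0.6 z85 0.1576
top 0.065 17 y 0.3 z85 0.1565
top 0.075 18 y 0.0 z85 0.1565
top 0.085 17 y 0.7 z85 0.1559
top 0.095 18 y 0.2 z85 0.1568
top 0.105 16 y -0.2 z85 0.1578
top 0.115 11 y 0.3 z85 0.1567
max x 0.11716677942514678
scene 222
scene 0.025 28 y -0.5 z85 0.1652
scene 0.035 77 y 0.9 z85 0.1649
scene 0.045 13 y -0.1 z85 0.1586
scene 0.055 14 y 0.7 z85 0.1577
scene 0.065 15 y 0.3 z85 0.1576
scene 0.075 12 y -0.1 z85 0.1577
scene 0.085 15 y 1.0 z85 0.158
scene 0.095 13 y 0.8 z85 0.1582
scene 0.105 16 y -0.1 z85 0.1586
scene 0.115 19 y 0.0 z85 0.158
max x 0.11915529204214345
[ 0.48904938 -0.08195174]
mm [-176.6 -356.7   44.4] turn -24.66 ROW [-0.3532 -0.7134  0.0889] -0.274 rows>= 10.0
```

```bash
python3 -c "
from h import *
p=FO+FX*(-.030-.118)+FL*.045; print(p); go(p[0],p[1],.14,190.65)"
```

```text
[ 0.48073297 -0.03772689]
mm [-157.8 -315.8    4.4] turn -24.66 ROW [-0.3155 -0.6317  0.0088] -0.274 rows>= 9.0
```

```bash
python3 -m inch '-0.315 -0.63 0.009 -0.274 -1;-0.315 -0.63 0.009 -0.274 -1;-0.315 -0.63 0.009 -0.274 -1;-0.315 -0.63 0.009 -0.274 -1;-0.315 -0.63 0.009 -0.274 -1;-0.315 -0.63 0.009 -0.274 -1;-0.315 -0.63 0.009 -0.274 -1;-0.315 -0.63 0.009 -0.274 -1' ; python3 -m inch '0 0 0 0 -1'; python3 -c "
from h import *
p=FO+FX*(-.030-.118)+FL*.045; print(p); go(p[0],p[1],.14,190.65)"
```

```text
time: 4.55
tool_pos: [0.4732, -0.0059, 0.1396]
tool_rot: [180.0, -0.1, -169.3]
ft_force: [0.8, 1.4, -1.1]
grip_width: 0.0236
time: 4.63
tool_pos: [0.4748, -0.0102, 0.1396]
tool_rot: [-179.8, -0.1, -169.7]
ft_force: [-0.1, 1.0, -1.2]
grip_width: 0.0239
[ 0.48073297 -0.03772689]
mm [ -0.9 -28.2  -0.3] turn -0.37 ROW [-0.0018 -0.0564 -0.0006] -0.0041 rows>= 1.0
```

```bash
python3 -m inch '-0.002 -0.056 0 -0.004 -1;-0.002 -0.056 0 -0.004 -1;-0.002 -0.056 0.05 -0.004 -1;-0.002 -0.056 0.1 -0.004 -1;-0.002 -0.056 0.15 -0.004 -1;-0.002 -0.056 0.185 -0.004 -1;-0.002 -0.056 0.185 -0.004 -1;-0.002 -0.056 0.185 -0.004 -1' ; python3 -m inch '0 0 0 0 -1;0 0 0 0 -1;0 0 0 0 -1'; python3 - <<'E'
from h import *
for n in("scene","top"):
    p,d=read_camera(n);np.savez(f"pics/{n}3.npz",p=p,d=d);c=p[180:340,220:390] if n=="scene" else p[80:230,270:440]
    cv2.imwrite(f"pics/{n}3.png",cv2.resize(c,None,fx=3.6,fy=3.6,interpolation=2))
s=sense();print(s);t=s['tool_pos'];print(foot(t))
p=FO+FX*(-.030-.118)+FL*.045; go(p[0],p[1],.047,190.65)
E
```

```text
time: 5.3
tool_pos: [0.4791, -0.0305, 0.0472]
tool_rot: [179.9, -0.2, -169.0]
ft_force: [0.2, -0.7, -0.7]
grip_width: 0.0241
time: 5.55
tool_pos: [0.4812, -0.0311, 0.0494]
tool_rot: [-180.0, 0.1, -169.0]
ft_force: [-0.3, -0.7, -1.1]
grip_width: 0.0239
{'time': 5.65, 'qpos': array([-5.08401007e+00,  2.12002109e+01,  1.15593274e+02,  6.95475602e-03,
        4.30967362e+01, -1.06103311e+02]), 'joint_vel': array([ 0.0258643 ,  0.20641982,  0.12429173, -0.01359356, -0.03615562,
       -0.01598205]), 'effort': array([ 4.11095121e-02, -3.71786070e+01, -1.62913370e+01, -2.66692287e-02,
        4.81574083e-03,  5.64228358e-04]), 'tool_pos': array([ 0.48087658, -0.03120962,  0.0491869 ]), 'tool_rot': array([-1.79974125e+02,  1.06792016e-01, -1.68985749e+02]), 'ft_force': array([ 0.41953017,  0.14204271, -0.901161  ]), 'moment': array([ 0.03133039,  0.11586692, -0.0467066 ]), 'grip_width': 0.023732521647906485}
[-146.6544147    51.37846483    5.18689738]
mm [ 1.4 -6.4  2.2] turn 0.36 ROW [ 0.0028 -0.0127  0.0044] 0.004 rows>= 1.0
```

View pics/scene3.png

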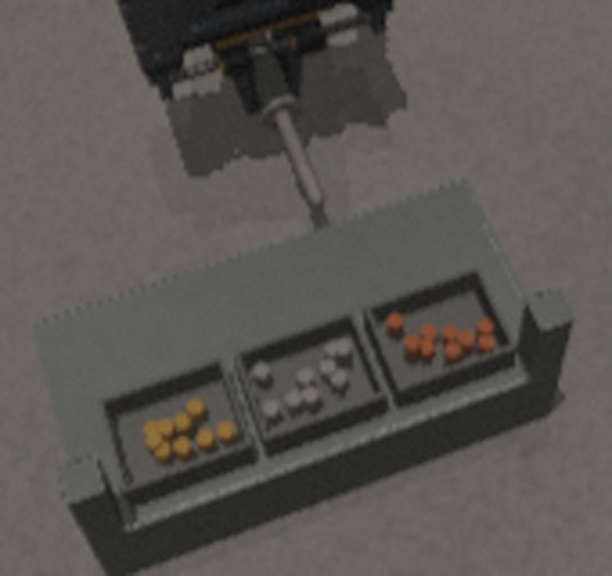

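View pics/top3.png

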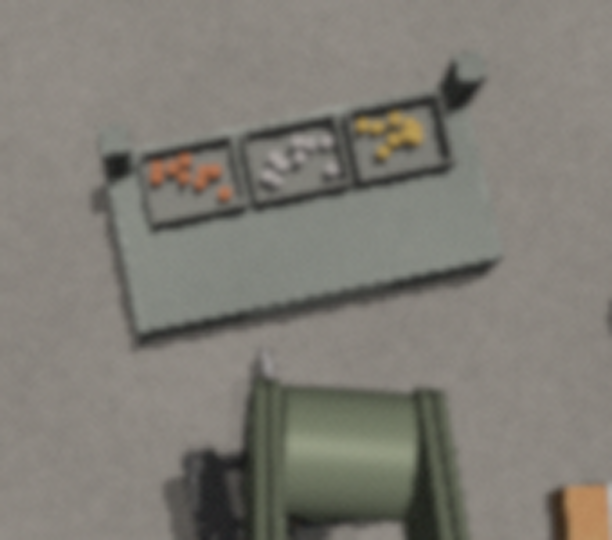

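```bash
python3 -m inch '0 -0.013 0.003 0.004 -1;0.003 -0.013 0.004 0.004 -1;0.003 -0.013 0.004 0.004 -1;0.003 -0.013 0.004 0.004 -1'; python3 - <<'E'
from h import *
import time
for i in range(4):
    read_camera("top");s=sense();t=s['tool_pos'];print(foot(t).round(1),t[2].round(4),s['ft_force'].round(2),s['tool_rot'].round(2))
E
```

```text
time: 5.98
tool_pos: [0.4799, -0.0381, 0.0463]
tool_rot: [180.0, -0.0, -169.4]
ft_force: [0.3, -0.5, -2.1]
grip_width: 0.0239
[-148.8   44.8    2.3] 0.0463 [ 0.07  0.93 -0.89] [ 179.99   -0.   -169.37]
[-148.7   44.9    2.3] 0.0463 [-0.61 -0.02 -0.71] [ 179.99   -0.   -169.36]
[-148.7   45.     2.3] 0.0463 [-0.04  0.36 -1.81] [ 179.99    0.   -169.35]
[-148.7   45.     2.3] 0.0463 [ 0.32 -0.51 -0.88] [ 179.99    0.   -169.35]
```

```bash
python3 -m inch '-0.015 0 -0.001 0 -1;-0.03 0 -0.001 0 -1;-0.045 0 -0.001 0 -1;-0.06 0 -0.001 0 -1;-0.075 0 -0.001 0 -1;-0.09 0 -0.001 0 -1;-0.105 0 -0.001 0 -1;-0.11 0 -0.001 0 -1'; python3 -m inch '0 0 0 0 -1;0 0 0 0 -1'; python3 - <<'E'
from h import *
for i in range(3):
    read_camera("top");s=sense();t=s['tool_pos'];print(foot(t).round(1),t[2].round(4),s['ft_force'].round(2),s['tool_rot'].round(2))
E
```

```text
time: 6.85
tool_pos: [0.5358, -0.0275, 0.0468]
tool_rot: [-180.0, 0.1, -169.3]
ft_force: [0.3, 0.4, -0.7]
grip_width: 0.024
time: 7.02
tool_pos: [0.5339, -0.0277, 0.0466]
tool_rot: [180.0, -0.0, -169.3]
ft_force: [0.1, -0.3, -1.1]
grip_width: 0.0239
[-94.1  45.1   2.7] 0.0467 [-0.11 -0.05 -2.12] [ 1.7998e+02 -5.0000e-02 -1.6935e+02]
[-94.2  45.    2.7] 0.0467 [ 0.06  0.59 -0.51] [ 1.7999e+02 -5.0000e-02 -1.6935e+02]
[-94.2  45.    2.8] 0.0468 [-0.78 -0.58 -1.53] [ 1.7999e+02 -4.0000e-02 -1.6936e+02]
```

```bash
cat > r.py <<'E'
from h import *
f=[];
for i in range(4):
    read_camera("top");s=sense();f.append(s['ft_force'])
t=s['tool_pos'];F=np.mean(f,0);print("tcp foot",foot(t).round(1),"z",t[2].round(4),"F foot",(F[:2]@FX).round(2),(F[:2]@FL).round(2),F[2].round(2),"yaw",s['tool_rot'][2].round(2),"t",s['time'],"M",s['moment'].round(3))
E
python3 -m inch '-0.006 0 0 0 -1;-0.012 0 0 0 -1;-0.018 0 0 0 -1;-0.024 0 0 0 -1;-0.028 0 0 0 -1;-0.032 0 0 0 -1;-0.034 0 0 0 -1;-0.034 0 0 0 -1'; python3 r.py
```

```text
time: 7.83
tool_pos: [0.551, -0.0245, 0.0467]
tool_rot: [180.0, -0.0, -169.3]
ft_force: [-0.9, -0.5, -0.8]
grip_width: 0.0232
tcp foot [-76.8  45.    2.8] z 0.0468 F foot 0.11 -0.21 -1.11 yaw -169.35 t 8.0333 M [ 0.028  0.038 -0.032]
```

```bash
python3 -m inch '-0.002 0 0 0 -1;-0.004 0 0 0 -1;-0.004 0 0 0 -1'; python3 r.py
```

```text
time: 8.28
tool_pos: [0.5525, -0.0243, 0.0467]
tool_rot: [180.0, -0.1, -169.3]
ft_force: [-0.9, -0.5, -1.0]
grip_width: 0.0235
tcp foot [-75.   45.    2.8] z 0.0468 F foot -1.58 0.48 -0.63 yaw -169.35 t 8.4833 M [ 0.006  0.297 -0.014]
```

```bash
python3 -m inch '-0.002 0 0 0 -1;-0.004 0 0 0 -1;-0.006 0 0 0 -1;-0.006 0 0 0 -1'; python3 r.py
```

```text
time: 8.82
tool_pos: [0.5556, -0.0236, 0.0467]
tool_rot: [180.0, -0.0, -169.3]
ft_force: [-3.7, -0.4, 0.7]
grip_width: 0.0237
tcp foot [-71.9  45.    2.7] z 0.0467 F foot -2.82 -0.36 -0.21 yaw -169.35 t 9.0167 M [-0.101  0.474  0.038]
```

```bash
python3 -m inch '0 -0.004 0 0 -1;0 -0.008 0 0 -1;0 -0.012 0 0 -1'; python3 r.py
```

```text
time: 9.27
tool_pos: [0.5565, -0.0295, 0.0466]
tool_rot: [180.0, -0.1, -169.3]
ft_force: [-2.9, 0.7, -0.6]
grip_width: 0.024
tcp foot [-71.9  38.8   2.6] z 0.0466 F foot -3.13 0.54 -1.3 yaw -169.37 t 9.4667 M [0.021 0.597 0.068]
```

```bash
python3 -m inch '0 -0.004 0 0 -1;0 -0.008 0 0 -1;0 -0.012 0 0 -1'; python3 r.py
```

```text
time: 9.72
tool_pos: [0.558, -0.0355, 0.0468]
tool_rot: [180.0, -0.0, -169.3]
ft_force: [-4.0, 1.5, -1.7]
grip_width: 0.0235
tcp foot [-71.6  32.7   2.8] z 0.0468 F foot -2.95 0.88 -0.96 yaw -169.37 t 9.9167 M [-0.031  0.615  0.007]
```

```bash
python3 -m inch '0 -0.004 0 0 -1;0 -0.008 0 0 -1;0 -0.012 0 0 -1'; python3 r.py
```

```text
time: 10.17
tool_pos: [0.5591, -0.0414, 0.0468]
tool_rot: [180.0, 0.0, -169.3]
ft_force: [-2.0, 1.6, -0.2]
grip_width: 0.0241
tcp foot [-71.6  26.7   2.8] z 0.0468 F foot -3.07 0.59 -1.2 yaw -169.37 t 10.3667 M [-0.013  0.588  0.065]
```

```bash
python3 -m inch '0 -0.004 0 0 -1;0 -0.008 0 0 -1'; python3 r.py
```

```text
time: 10.53
tool_pos: [0.5598, -0.0453, 0.0468]
tool_rot: [180.0, -0.0, -169.3]
ft_force: [-3.7, 0.8, -1.0]
grip_width: 0.0237
tcp foot [-71.7  22.8   2.8] z 0.0468 F foot -3.57 0.92 -1.05 yaw -169.37 t 10.7333 M [0.037 0.629 0.046]
```

```bash
python3 -m inch '0 -0.004 0 0 -1;0 -0.008 0 0 -1;0 -0.01 0 0 -1'; python3 r.py
```

```text
time: 10.98
tool_pos: [0.5608, -0.0504, 0.0468]
tool_rot: [180.0, 0.0, -169.3]
ft_force: [-3.8, 0.3, -1.1]
grip_width: 0.0237
tcp foot [-71.6  17.8   2.8] z 0.0468 F foot -2.9 0.36 -1.24 yaw -169.36 t 11.1833 M [0.043 0.58  0.036]
```

```bash
sleep 1; python3 -c "from h import *;s=sense();print(s['ft_force'],s['moment'],foot(s['tool_pos']))"
```

```text
[-3.15731965 -1.0215066  -1.38857278] [0.04260869 0.58036469 0.03627208] [-71.61892692  17.76015812   2.82343475]
```

```bash
python3 -m inch '0 -0.004 0 0 -1;0 -0.008 0 0 -1;0 -0.01 0 0 -1'; python3 r.py
```

```text
time: 11.43
tool_pos: [0.5617, -0.0553, 0.0468]
tool_rot: [180.0, 0.0, -169.3]
ft_force: [-2.9, 1.5, -1.5]
grip_width: 0.0239
tcp foot [-71.6  12.7   2.8] z 0.0468 F foot -3.11 0.88 -1.37 yaw -169.37 t 11.6333 M [0.014 0.61  0.058]
```

```bash
python3 -m inch '0 -0.004 0 0 -1;0 -0.008 0 0 -1'; python3 r.py
```

```text
time: 11.8
tool_pos: [0.5624, -0.059, 0.0468]
tool_rot: [180.0, -0.0, -169.3]
ft_force: [-3.9, 0.7, -1.2]
grip_width: 0.0239
tcp foot [-71.6   8.7   2.8] z 0.0468 F foot -2.59 0.81 -1.21 yaw -169.37 t 12.0 M [0.037 0.622 0.044]
```

```bash
python3 -m inch '0 -0.004 0 0 -1;0 -0.008 0 0 -1;0 -0.01 0 0 -1'; python3 r.py
```

```text
time: 12.25
tool_pos: [0.5641, -0.0646, 0.047]
tool_rot: [-179.9, 0.1, -169.4]
ft_force: [-0.8, -0.9, -0.9]
grip_width: 0.024
tcp foot [-71.    3.3   3.1] z 0.0471 F foot -1.41 -1.13 -2.07 yaw -169.39 t 12.45 M [-0.353  0.246 -0.187]
```

The axial force fell and the lateral force reversed, so the tip is entering the slot and is being nudged to -y. Moving a little further.

```bash
python3 -m inch '0 -0.002 0 0 -1;0 -0.003 0 0 -1'; python3 r.py
```

```text
time: 12.62
tool_pos: [0.5645, -0.0655, 0.0471]
tool_rot: [-180.0, 0.1, -169.4]
ft_force: [0.2, 0.4, 0.3]
grip_width: 0.0241
tcp foot [-71.2   2.5   3. ] z 0.047 F foot 0.12 -0.44 -1.24 yaw -169.35 t 12.8167 M [0.006 0.059 0.014]
```

```bash
python3 -m inch '-0.003 -0.001 0 0 -1;-0.006 -0.001 0 0 -1;-0.009 -0.001 0 0 -1;-0.012 -0.001 0 0 -1'; python3 r.py
```

```text
time: 13.15
tool_pos: [0.5699, -0.0647, 0.0468]
tool_rot: [180.0, 0.0, -169.3]
ft_force: [-0.4, 0.5, -1.1]
grip_width: 0.0237
tcp foot [-65.6   2.    2.7] z 0.0467 F foot 0.08 0.31 -0.85 yaw -169.34 t 13.35 M [0.072 0.069 0.027]
```

```bash
python3 -m inch '-0.004 0 0 0 -1;-0.008 0 0 0 -1;-0.012 0 0 0 -1;-0.016 0 0 0 -1;-0.02 0 0 0 -1'; python3 r.py
```

```text
time: 13.77
tool_pos: [0.5797, -0.0629, 0.0468]
tool_rot: [180.0, 0.0, -169.3]
ft_force: [-0.7, -1.3, -1.3]
grip_width: 0.0241
tcp foot [-55.6   2.    2.8] z 0.0468 F foot -0.5 0.16 -1.25 yaw -169.34 t 13.9667 M [ 0.036  0.03  -0.017]
```

```bash
python3 -m inch '-0.004 0 0 0 -1;-0.008 0 0 0 -1;-0.012 0 0 0 -1;-0.016 0 0 0 -1;-0.02 0 0 0 -1'; python3 r.py
```

```text
time: 14.38
tool_pos: [0.5895, -0.0611, 0.0468]
tool_rot: [180.0, 0.0, -169.4]
ft_force: [1.3, -0.2, -1.8]
grip_width: 0.0235
tcp foot [-45.7   2.    2.7] z 0.0467 F foot 0.06 0.41 -1.3 yaw -169.35 t 14.5833 M [ 0.039  0.136 -0.021]
```

```bash
python3 -m inch '-0.003 0 0 0 -1;-0.006 0 0 0 -1;-0.009 0 0 0 -1;-0.01 0 0 0 -1'; python3 r.py
```

```text
time: 14.92
tool_pos: [0.5945, -0.0602, 0.0468]
tool_rot: [-180.0, 0.0, -169.3]
ft_force: [-0.5, 0.6, -1.5]
grip_width: 0.024
tcp foot [-40.7   2.    2.8] z 0.0468 F foot 0.3 0.16 -1.17 yaw -169.35 t 15.1167 M [ 0.003  0.08  -0.018]
```

```bash
python3 -m inch '-0.002 0 0 0 -1;-0.003 0 0 0 -1;-0.003 0 0 0 -1'; python3 r.py
```

```text
time: 15.37
tool_pos: [0.5958, -0.0599, 0.0468]
tool_rot: [180.0, 0.0, -169.3]
ft_force: [0.6, 0.4, -1.7]
grip_width: 0.0238
tcp foot [-39.2   2.    2.8] z 0.0468 F foot -0.18 0.24 -1.39 yaw -169.35 t 15.5667 M [0.056 0.065 0.019]
```

Now 0.5 to 1 mm steps until the collar touches the ledge.

```bash
python3 -m inch '-0.001 0 0 0 -1;-0.002 0 0 0 -1'; python3 r.py
```

```text
time: 15.73
tool_pos: [0.5966, -0.0597, 0.0468]
tool_rot: [180.0, 0.0, -169.4]
ft_force: [1.1, 1.1, -0.1]
grip_width: 0.0241
tcp foot [-38.1   2.    2.8] z 0.0468 F foot -0.16 -0.29 -0.7 yaw -169.35 t 15.9333 M [0.024 0.108 0.051]
```

```bash
python3 -m inch '-0.001 0 0 0 -1;-0.001 0 0 0 -1'; python3 r.py
```

```text
time: 16.1
tool_pos: [0.5972, -0.0596, 0.0468]
tool_rot: [180.0, 0.0, -169.3]
ft_force: [-0.2, 0.1, -1.1]
grip_width: 0.024
tcp foot [-37.7   2.    2.8] z 0.0468 F foot 0.04 0.01 -1.07 yaw -169.35 t 16.3 M [-0.039  0.053  0.002]
```

```bash
python3 -m inch '-0.001 0 0 0 -1;-0.001 0 0 0 -1'; python3 r.py
```

```text
time: 16.47
tool_pos: [0.5977, -0.0595, 0.0468]
tool_rot: [180.0, 0.0, -169.4]
ft_force: [-0.8, 0.3, -1.0]
grip_width: 0.0239
tcp foot [-37.1   2.    2.8] z 0.0468 F foot 0.12 0.13 -0.86 yaw -169.35 t 16.6667 M [-0.007  0.053  0.008]
```

```bash
python3 -m inch '-0.001 0 0 0 -1;-0.001 0 0 0 -1'; python3 r.py
```

```text
time: 16.83
tool_pos: [0.5982, -0.0595, 0.0468]
tool_rot: [180.0, 0.0, -169.4]
ft_force: [0.5, 0.0, -1.3]
grip_width: 0.0242
tcp foot [-36.7   2.    2.8] z 0.0468 F foot -0.08 0.09 -1.06 yaw -169.35 t 17.0333 M [ 0.031  0.05  -0.031]
```

```bash
python3 - <<'E'
from h import *
p,d=read_camera("scene");np.savez("pics/s5.npz",p=p,d=d)
cv2.imwrite("pics/s5.png",cv2.resize(p[200:320,240:390],None,fx=5,fy=5,interpolation=2))
E
```

```text
(no output)
```

View pics/s5.png

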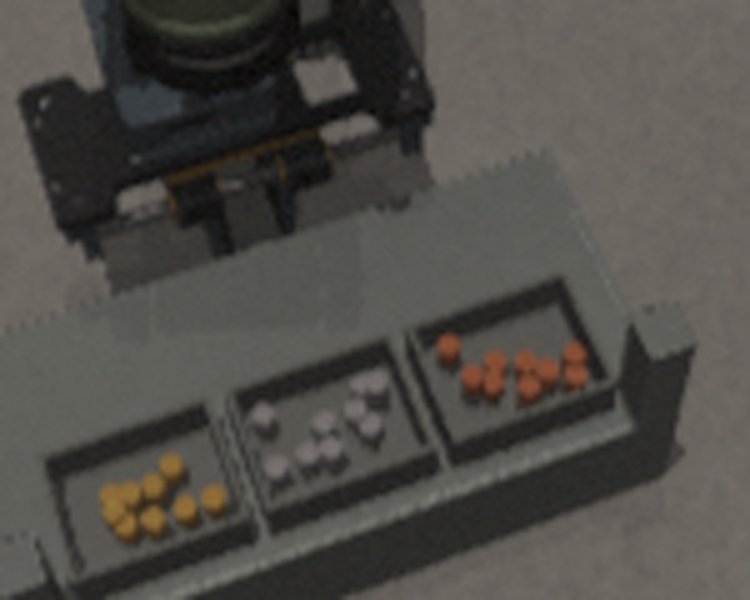

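The rod is in the mouth and the collar is hidden by the foot's roof edge. There is no contact force yet, so I'm continuing gently.

```bash
python3 -m inch '-0.001 0 0 0 -1;-0.001 0 0 0 -1'; python3 r.py
```

```text
time: 17.25
tool_pos: [0.5985, -0.0594, 0.0468]
tool_rot: [180.0, -0.0, -169.3]
ft_force: [-0.2, 0.7, -0.5]
grip_width: 0.0238
tcp foot [-36.2   2.    2.8] z 0.0468 F foot -0.23 0.36 -1.14 yaw -169.35 t 17.45 M [ 0.002  0.087 -0.044]
```

```bash
python3 -m inch '-0.001 0 0 0 -1;-0.001 0 0 0 -1'; python3 r.py
```

```text
time: 17.62
tool_pos: [0.5986, -0.0593, 0.0467]
tool_rot: [180.0, -0.1, -169.3]
ft_force: [-1.8, -0.7, -0.1]
grip_width: 0.0235
tcp foot [-36.2   2.    2.7] z 0.0467 F foot -2.02 0.4 -0.32 yaw -169.35 t 17.8167 M [-0.057  0.414 -0.019]
```

```bash
python3 -m inch '-0.001 0 0 0 -1;-0.001 0 0 0 -1'; python3 r.py
```

```text
time: 17.98
tool_pos: [0.5986, -0.0593, 0.0467]
tool_rot: [180.0, -0.1, -169.3]
ft_force: [-4.4, -1.5, 1.1]
grip_width: 0.0243
tcp foot [-36.2   2.    2.7] z 0.0467 F foot -4.95 -0.46 1.71 yaw -169.34 t 18.1833 M [-0.242  0.886 -0.016]
```

The collar has met the ledge: motion stopped at 5 N and 39.5 mm past first plate touch. I'll relieve the push, lower onto the ledge and release.

```bash
python3 -m inch '0.001 0 0 0 -1;0.001 0 0.001 0 -1;0.001 0 0.002 0 -1'; python3 r.py
```

```text
time: 18.43
tool_pos: [0.5985, -0.0593, 0.0457]
tool_rot: [180.0, -0.1, -169.3]
ft_force: [-5.6, -0.4, 2.0]
grip_width: 0.0243
tcp foot [-36.2   2.    1.6] z 0.0456 F foot -5.14 0.16 1.45 yaw -169.35 t 18.6333 M [-0.103  0.858  0.023]
```

```bash
python3 -m inch '0 0 0.001 0 -1;0 0 0.001 0 -1'; python3 r.py
```

```text
time: 18.8
tool_pos: [0.5986, -0.0593, 0.0452]
tool_rot: [180.0, -0.1, -169.3]
ft_force: [-5.0, -1.0, 2.7]
grip_width: 0.0238
tcp foot [-36.2   2.1   1.2] z 0.0452 F foot -5.09 -0.06 1.19 yaw -169.35 t 19.0 M [-0.133  0.869  0.033]
```

```bash
python3 -m inch '0.001 0 0.001 0 -1;0.001 0 0.001 0 -1'; python3 r.py
```

```text
time: 19.17
tool_pos: [0.5986, -0.0593, 0.0449]
tool_rot: [180.0, 0.0, -169.4]
ft_force: [-4.9, 0.7, 1.7]
grip_width: 0.0238
tcp foot [-36.2   2.1   0.8] z 0.0448 F foot -4.84 0.42 1.57 yaw -169.35 t 19.3667 M [-0.072  0.733  0.014]
```

```bash
python3 -m inch '0.001 0 0 0 -1;0.002 0 0 0 -1;0.002 0 0 0 -1'; python3 r.py
```

```text
time: 19.62
tool_pos: [0.5986, -0.0594, 0.0448]
tool_rot: [-180.0, 0.1, -169.4]
ft_force: [-1.2, 0.8, -0.9]
grip_width: 0.0237
tcp foot [-36.3   1.7   0.9] z 0.0449 F foot -0.41 0.58 -1.09 yaw -169.35 t 19.8167 M [ 0.056  0.071 -0.01 ]
```

```bash
python3 -m inch '0 0 0.001 0 -1;0 0 0.001 0 -1'; python3 r.py
```

```text
time: 19.98
tool_pos: [0.5986, -0.0596, 0.0448]
tool_rot: [-180.0, 0.1, -169.4]
ft_force: [1.1, 0.5, 0.7]
grip_width: 0.0238
tcp foot [-36.3   1.7   0.7] z 0.0447 F foot 0.56 0.07 0.5 yaw -169.35 t 20.1833 M [ 0.06  -0.241 -0.024]
```

```bash
python3 -m inch '0 0 0.001 0 -1;0 0 0.001 0 -1'; python3 r.py
```

```text
time: 20.35
tool_pos: [0.5985, -0.0596, 0.0446]
tool_rot: [-180.0, 0.1, -169.4]
ft_force: [0.8, -0.1, 5.0]
grip_width: 0.024
tcp foot [-36.3   1.7   0.6] z 0.0446 F foot 0.75 -0.06 5.3 yaw -169.35 t 20.55 M [ 0.108 -0.321 -0.008]
```

The rod is now on the ledge. Easing off a little, then opening.

```bash
python3 -m inch '0 0 -0.0008 0 -1;0 0 -0.0008 0 -1'; python3 r.py; python3 -m inch '0 0 0 0 -0.3;0 0 0 0 -0.3;0 0 0 0 -0.3;0 0 0 0 -0.3;0 0 0 0 0.2;0 0 0 0 0.2;0 0 0 0 0.2;0 0 0 0 0.2'; python3 r.py
```

```text
time: 20.72
tool_pos: [0.5984, -0.0596, 0.0446]
tool_rot: [-180.0, 0.1, -169.4]
ft_force: [1.3, -0.3, 4.2]
grip_width: 0.0241
tcp foot [-36.4   1.7   0.6] z 0.0446 F foot 1.65 -0.5 4.82 yaw -169.36 t 20.9167 M [ 0.068 -0.631 -0.033]
time: 21.58
tool_pos: [0.5975, -0.0595, 0.0442]
tool_rot: [180.0, -0.0, -169.3]
ft_force: [0.3, 0.9, -0.1]
grip_width: 0.0539
tcp foot [-37.2   2.    0.2] z 0.0442 F foot 0.15 -0.34 -0.15 yaw -169.35 t 21.7833 M [0.051 0.019 0.026]
```

```bash
python3 -m inch '0 0 -0.02 0 0.2;0 0 -0.06 0 0.2;0 0 -0.12 0 0.2;0 0 -0.18 0 0.2;0 0 -0.24 0 0.2;0 0 -0.3 0 0.2;0 0 -0.3 0 0.2;0 0 -0.3 0 0.2'; python3 -m inch '0.08 0 -0.05 0 0.2;0.16 0 -0.1 0 0.2;0.24 0 -0.1 0 0.2;0.32 0 -0.1 0 0.2;0.36 0 -0.1 0 0.2;0.36 0 -0.1 0 0.2'; python3 - <<'E'
from h import *
for n in("scene","top"):
    p,d=read_camera(n);np.savez(f"pics/{n}6.npz",p=p,d=d);c=p[180:340,220:390] if n=="scene" else p[80:230,270:440]
    cv2.imwrite(f"pics/{n}6.png",cv2.resize(c,None,fx=3.6,fy=3.6,interpolation=2))
    P=cloud(n,d);q=P[...,:2]-FO;a=q@FX;b=q@FL;z=P[...,2]
    k=(d>0)&(a>-.13)&(a<0.0)&(abs(b)<.05)&(z>.02)&(z<.09)
    h=k&(z>.055)
    print(n,k.sum(),"a",(a[h].min()*1e3).round(1),(a[h].max()*1e3).round(1),"b",(b[h].mean()*1e3).round(1),"z",np.median(z[h]).round(4))
    for lo in range(-95,0,10):
        m=h&(a*1e3>=lo)&(a*1e3<lo+10)
        if m.sum()>2: print(lo+5,m.sum(),(b[m].mean()*1e3).round(1),np.median(z[m]).round(4))
E
```

```text
time: 22.45
tool_pos: [0.5987, -0.0597, 0.1971]
tool_rot: [-179.9, 0.3, -169.3]
ft_force: [-0.6, 0.3, -0.5]
grip_width: 0.0547
time: 22.95
tool_pos: [0.4148, -0.0928, 0.2434]
tool_rot: [179.9, -0.3, -169.4]
ft_force: [-0.0, -0.1, 0.3]
grip_width: 0.0546
scene 276 a -85.0 -6.4 b 2.3 z 0.0615
-80 27 2.6 0.061
-70 33 1.5 0.0615
-60 34 2.3 0.0613
-50 34 2.3 0.0615
-40 35 2.1 0.062
-30 35 2.4 0.0613
-20 32 2.6 0.062
-10 31 2.0 0.0618
top 269 a -85.6 -0.2 b 3.4 z 0.0616
-80 28 2.7 0.0609
-70 27 3.0 0.0612
-60 29 3.8 0.0611
-50 28 3.7 0.062
-40 29 3.0 0.062
-30 28 3.6 0.0611
-20 28 3.0 0.0613
-10 30 3.3 0.0619
0 15 6.1 0.0627
```

View pics/scene6.png

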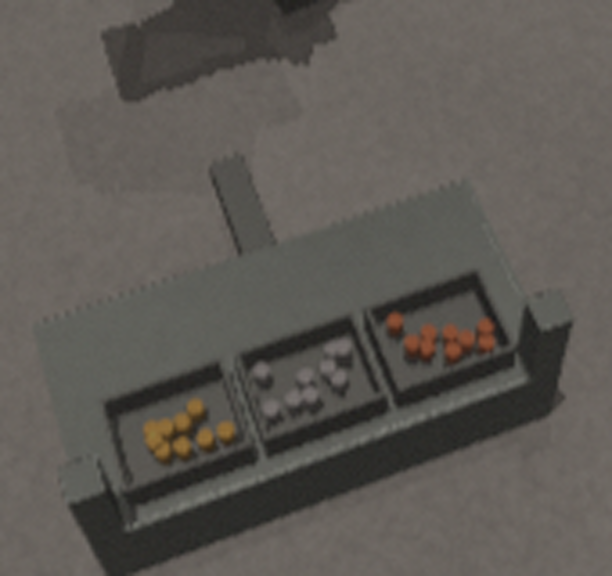

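View pics/top6.png

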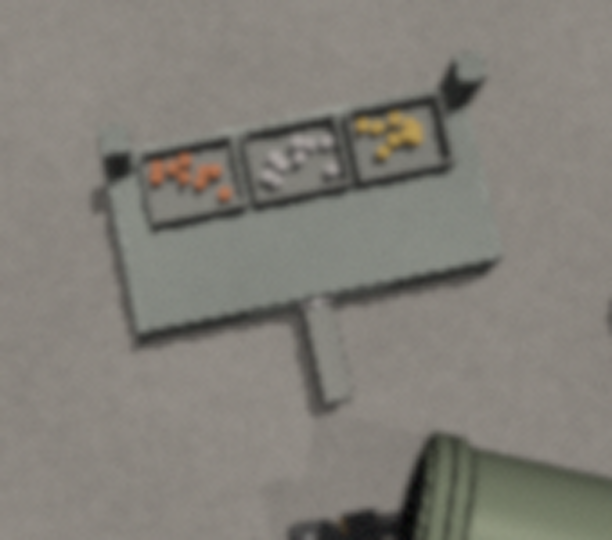

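The handle lies straight and level out of the mouth (scene crop (240,205), top crop (328,350)). Its rear end is at -85.3 mm, which puts the tip at about 80.7 mm.

```bash
python3 -c "
from plant import *
print(sense()['time']);print(hand_in())"
```

```text
23.05
the job is handed in; nothing more can be done
None
```

The locking pin is home in the shelf foot, and I handed the job in at 23.05 s; no verdict is reported.

**What I did:** I took the smallest pin, the one in the black rest, and slid its rod into the mouth. I pressed the sprung plate with about 3 N and swept right until the axial force dropped to zero about 2 mm left of the mouth's middle. I then pushed in until the collar stopped the motion. The largest force I read was just over 5 N, against the 20 N limit. I set the rod on the ledge, let go and backed away.

**Last checks:**
- **Insertion depth:** both cameras put the handle's rear end about 85 mm in front of the mouth, so the tip is about 80 to 81 mm inside (76 to 84 allowed). The arm's travel from first plate touch to collar contact, 39.5 mm, agrees.
- **Level and sideways:** the handle is level within about 1 mm, and its sideways position is 2 to 3.5 mm left of the middle.
- **Clear of the robot:** the gripper is clear of the pin and the force reads about zero.

**Not checked:**
- **Collar and slot:** I could not see the collar against the ledge or the rod in the slot. Both are inferred from the forces and the travel.
- **Carton, cartridge and tin:** I did not measure them again at the end. The arm's path stayed well away from all three.

**One disagreement:** the 5 N push did not ease over the first 1 mm of commanded backing off. It cleared on the next millimetre, and the pin had not moved.

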